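Tidy the welcome table before the conference

ROBOT

A 6-joint arm with a two-finger parallel gripper is mounted at the origin on the work surface. World frame = base frame: x ahead of the robot, y to its left, z up, the work surface at z = 0. Lengths are in mm, angles in rad, forces in N, time in s.
With the tool pointing down it reaches from about 275 to 1000 mm from the base axis. Payload 8.4 kg.
Tool frame: the origin (TCP) lies at the very end of the fingers, on their centre line; the grasp point (between the pads) lies 19 mm behind it; z points along the fingers, y is the direction in which the jaws open and shut (so a half turn about z gives the same grasp; the last joint's range is limited). The gripper opens to 85 mm and grips with 20 to 120 N. Pads are 22 mm wide; open, the fingers measure 114 mm over their backs; the gripper's body (76 mm by 85 mm) begins 54 mm behind the grasp point. The pads swing forward as they close: fully open they stand 13 mm farther back than shut.
Start: joints at [-1.311, 0.353, 1.633, -0, 1.155, -0.002], TCP at [161.761, -603.706, 231.281] pointing down, gripper open.
Joint ranges: [-2.63, 2.63], [-0.92, 2.1], [0.06, 2.66], [-1.3, 4.44], [0, 2.69], [-3.02, 3.02]. Speed limits (rad/s): [2.22, 2.22, 2.79, 3.14, 3.14, 3.14].

INTERFACE

Orientations are given as [roll, pitch, yaw] about the fixed x, y, z axes, in that order (R = Rz(yaw) Ry(pitch) Rx(roll)).
In Python, from rig import sense, grab_frame, get_calibration, sign_off, boxes_of, trace gives the robot as it stands.
- The arm moves only by the tool servo_tool, never from a script. Its argument "rows" is a list of rows, each a list of 3 entries, a list of its own where there are three numbers: the finger opening in mm, from 0 to 85.4, then the shift along the tool's x, y, z in mm, then the turn, a rotation vector about the tool's x, y, z in degrees. A call has 1 to 8 rows; each row shifts and turns the commanded pose from where the row before left it, along the tool's axes as they then stand; what a row does not reach is not made up. A row lasts 1/8 s, in which the tool goes at most 62.5 mm and 10.7 degrees, less where a joint would pass 70% of its speed; a pose out of reach is approached as far as the arm can. A call is refused whole if a number of a shift passes 62.5 or a number of a turn 10.7, either way. A call with a gripper value outside its range is refused whole. The fingers move at their own pace and stop on an object; "force" is the grip in N (left out, the last holds). Time passes only in rows, so rows that do not move let the fingers close. It gives the time, the measured TCP pose, the force and the opening at its end, in the units of the state.
- sense(): the state, without advancing time (a new reading comes with each control period).
- grab_frame(name): name is "side" or "top"; returns the picture (480x640x3 uint8, blue, green, red); there is no depth.
- get_calibration(name): a dict with "intrinsics" (3x3 intrinsics, pixels), "k1" (the pictures are not rectified: a ray, as slopes to the right and down, at radius r is drawn at 1 + k1 r^2 times it, then the intrinsics apply), "world_to_cam" (4x4, takes a point from world to camera coordinates). Camera axes: x right, y down, z forward; pixel columns grow to the right and rows downward; lengths in mm; the calibration is good to about 2 mm. A picture is of the moment at which its call begins. get_calibration takes no time and is no camera call.
- sign_off(): hands the job in, once; it reports no verdict.
Trained networks look in the newest picture that a camera, given by its name, has taken for a name from the list of things; names that differ only in an ending like _2 or _b are one class to them, and where a whole thing is asked for, a point or a joint stands for the part that bears it (a point fixed in the world has none). Each returns a list of dicts, best first, with "conf" (0 to 1); they miss things now and then, are a little off and sometimes report something else, mostly with a low value. They report only what shows in the picture. A call takes as long as a camera call.
- boxes_of(camera, thing): "centre" ([x, y, z] in mm, in the coordinates of the camera as it stood for that picture, good to about 4 mm: the middle of the surface that is visible of it).
- trace(camera, thing): "mask" (480x640 bool, what is visible of it).
The state is a dict: "clock": time; "qpos": joint angles; "qvel": joint speeds; "joint_efforts": joint torques, N m; "eef_pos": TCP position; "tcp_rot": TCP orientation; "contact_force": force on the tool from outside, world axes, zero at the start; "wrist_torque": the same for the moment, N m; "opening": opening from 0.0 (shut) to 1.0 (fully open).
Only numpy, scipy, OpenCV 4.12 (cv2) and the standard library are available. Lean on these libraries where they do the work, as an engineer would, in place of code of your own. Each camera call takes 0.05 s, during which the arm holds its last target. There are 200 camera calls.

TASK

Tidy the welcome table: lay the marker flat in the oblong pen tray and the notepad flat in the square tray, cover up, and stand each white tumbler upright, fully down, in a round steel holder so that both are housed (the narrow holder takes only one of them). Do not knock a tumbler over, let go of everything, and leave the water bottle and the pot of pens where they are.

Things in the scene. Friction and masses are not known exactly. Their poses are not given: they have to be found in the camera images.
- slim_tumbler_c (a point): Slim tumbler: white open-topped plastic cup, straight-sided, 46 mm outside diameter, 78 mm tall, wall 3 mm, standing upright on the table, loose, 50 to 95 g. The point is on its axis half-way up (39 mm above its underside); z is up along its axis.
- wide_tumbler_c (a point): Wide tumbler: the same white plastic cup but 68 mm outside diameter, 78 mm tall, wall 3 mm, standing upright, loose, 80 to 150 g. The point is on its axis half-way up (39 mm above its underside); z is up along its axis.
- marker_c (a point): Chunky square-bodied marker pen, 125 mm long (its x axis, black cap at +x, blue barrel at -x), 18 mm by 18 mm in section, lying flat on the table, loose, 22 to 41 g. The point is its centre, 9 mm above its underside.
- notepad_c (a point): Pocket spiral notepad with a blue cover, 100 mm long (x axis, white wire binding at +x), 62 mm wide (y axis), 16 mm thick, lying flat with the cover up, rigid, loose, 60 to 110 g. The point is its centre, 8 mm above its underside.
- narrow_holder: Narrow holder: fixed bare steel round open-topped cup holder, 70 mm outside diameter, 62 mm bore, 36 mm tall, inner floor 5 mm above its underside. Only the slim tumbler goes into it. Origin: centre of its underside on the table.
- broad_holder: Broad holder: fixed bare steel round open-topped cup holder, 92 mm outside diameter, 84 mm bore, 36 mm tall, inner floor 5 mm above its underside. Either tumbler would go into it, but it is the only one that takes the wide tumbler. Origin: centre of its underside on the table.
- pen_tray: Pen tray: fixed light-wood oblong shallow tray, outside 158 mm (x axis) by 68 mm (y axis), 11 mm tall, inside 150 mm by 60 mm, floor 4 mm thick. Origin: centre of its underside on the table.
- pad_tray: Notepad tray: fixed light-wood square shallow tray, outside 144 mm by 144 mm, 11 mm tall, inside 136 mm by 136 mm, floor 4 mm thick; the notepad lies flat in it at any angle. Origin: centre of its underside on the table.
- water_bottle: Full water bottle with a black cap, 60 mm diameter, 150 mm tall, standing loose beyond the work, to the robot's left. To be left alone. Origin: centre of its underside.
- pen_pot: Dark steel pot of blue pens, 72 mm diameter, 90 mm tall, 135 mm with the pens, standing loose beyond the work, to the robot's right. To be left alone. Origin: centre of its underside.

How it is judged (in metres and radians):
At the end, for the whole second after the job is handed in: Slim tumbler upright (0.1 rad) on the floor of the narrow holder, wide tumbler of the broad holder (axis within 12 mm, height within 4 mm); marker flat on the pen tray's floor, notepad flat, cover up, on the square tray's floor, both wholly inside; all at rest (horizontal distance between slim_tumbler_c and narrow_holder below 0.012 m and z of slim_tumbler_c in the frame of narrow_holder between 0.04 and 0.048 m and angle between each of slim_tumbler_c, wide_tumbler_c's own z axis and vertical below 0.1 rad and linear speed of each of slim_tumbler, wide_tumbler, marker, notepad below 0.02 m/s and angular speed of each of slim_tumbler, wide_tumbler, marker, notepad below 0.2 rad/s and horizontal distance between wide_tumbler_c and broad_holder below 0.012 m and z of wide_tumbler_c in the frame of broad_holder between 0.04 and 0.048 m and x of marker_c in the frame of pen_tray between -0.0145 and 0.0145 m and y of marker_c in the frame of pen_tray between -0.026 and 0.026 m and z of marker_c in the frame of pen_tray between 0.01 and 0.0155 m and angle between marker_c's own x axis and vertical between 1.525 and 1.617 rad and x of notepad_c in the frame of pad_tray between -0.04 and 0.04 m and y of notepad_c in the frame of pad_tray between -0.04 and 0.04 m and z of notepad_c in the frame of pad_tray between 0.007 and 0.0145 m and angle between notepad_c's own z axis and vertical below 0.045 rad); the robot touches nothing.
It fails at once if the water bottle is shifted by more than 20 mm or tilted (distance of water_bottle from where it was at the start of the episode above 0.02 m or angle between water_bottle's own z axis and vertical above 0.25 rad).
It fails at once if the pot of pens is shifted by more than 20 mm or tilted (distance of pen_pot from where it was at the start of the episode above 0.02 m or angle between pen_pot's own z axis and vertical above 0.25 rad).
It fails at once if the slim tumbler is knocked over (angle between slim_tumbler_c's own z axis and vertical above 0.7 rad).
It fails at once if the wide tumbler is knocked over (angle between wide_tumbler_c's own z axis and vertical above 0.7 rad).
It also fails if it takes over 115 s, if anything falls off the work surface, if the arm or the gripper's body presses on something with over 40 N, if the wrist force passes 120 N, or if a joint passes its speed limit or range.

## Working session

There is one attempt and no reset: what is moved stays moved. The work goes in short steps, Python scripts to look and compute and a tool call to move; the robot and the scene stay as the last step left them, time stands still between calls to the robot, and variables do not carry over. Pictures are saved under pics/ and viewed, about 12 in all and at most 16, crops included, and the job is handed in when it is done.

Besides the shell and the picture viewer there is one more tool, called after ">>>" as name(argument=value, ...), one argument or row to a line, values as JSON. servo_tool: Moves the arm, as the interface text tells. Its arguments: {"type":"object","properties":{"rows":{"type":"array","items":{"type":"array"}},"force":{"type":"number"}},"required":["rows"]}

```bash
ls; mkdir -p pics; cat > h.py <<'E'
import numpy as np, cv2
from rig import *
def w2c(n): return np.array(get_calibration(n)["world_to_cam"],float)
def toworld(n,p): 
    T=np.linalg.inv(w2c(n)); return (T@np.r_[p,1])[:3]
def ray(n,uv,z):
    """pixels -> world points on plane z"""
    c=get_calibration(n);K=np.array(c["intrinsics"],float)
    uv=np.atleast_2d(uv).astype(float)
    d=cv2.undistortPoints(uv.reshape(-1,1,2),K,np.array([c["k1"],0,0,0,0.])).reshape(-1,2)
    T=np.linalg.inv(w2c(n)); o=T[:3,3]; D=np.c_[d,np.ones(len(d))]@T[:3,:3].T
    return o+D*((z-o[2])/D[:,2])[:,None]
E
python3 - <<'E'
from h import *
print({k:v for k,v in sense().items()})
for n in("side","top"):
    im=grab_frame(n); cv2.imwrite(f"pics/{n}0.png",im)
    c=get_calibration(n); print(n,np.linalg.inv(w2c(n)).round(2).tolist(),c["k1"],c["intrinsics"])
    for t in "slim_tumbler wide_tumbler marker notepad narrow_holder broad_holder pen_tray pad_tray water_bottle pen_pot".split():
        r=boxes_of(n,t); print(n,t,[(round(b["conf"],2),toworld(n,b["centre"]).round().tolist()) for b in r[:3]])
print(sense()["clock"])
E
```

```text
pics
{'clock': 0.0, 'qpos': array([-1.31140551e+00,  3.53629357e-01,  1.63412993e+00, -2.87657888e-05,
        1.15518261e+00, -2.42130103e-03]), 'qvel': array([-0.00047965,  0.00183995, -0.00038578,  0.00121906, -0.00038474,
        0.00032296]), 'joint_efforts': array([-3.28417635e-03, -6.05262208e+01, -3.42069983e+01, -1.30739531e-04,
        9.11899551e-03, -1.98966501e-05]), 'eef_pos': array([ 161.62834787, -603.25641375,  230.57520636]), 'tcp_rot': array([-3.14024334e+00,  2.30342066e-05,  2.61823761e-01]), 'contact_force': array([-1.11226889, -0.5272101 , -0.56413168]), 'wrist_torque': array([ 0.00179815,  0.00634454, -0.04849567]), 'opening': 0.9980957760237975}
side [[-0.99, -0.1, 0.09, 468.34], [-0.13, 0.61, -0.78, 841.49], [0.02, -0.79, -0.62, 719.34], [0.0, 0.0, 0.0, 1.0]] -0.08923754542616734 [[476.06516989   0.         315.49983258]
 [  0.         476.06516989 238.59025455]
 [  0.           0.           1.        ]]
side slim_tumbler [(0.76, [668.0, 130.0, 53.0])]
side wide_tumbler [(0.88, [559.0, 365.0, 44.0])]
side marker [(0.49, [454.0, -107.0, 20.0])]
side notepad [
[... 425 characters left out ...]
0]] 0.005546816613205975 [[586.70579624   0.         314.80766517]
 [  0.         586.70579624 243.56253504]
 [  0.           0.           1.        ]]
top slim_tumbler [(0.7, [679.0, 120.0, 46.0])]
top wide_tumbler [(0.74, [567.0, 359.0, 30.0])]
top marker [(0.7, [456.0, -119.0, 19.0])]
top notepad [(0.68, [565.0, -347.0, 16.0])]
top narrow_holder [(0.79, [364.0, -325.0, 1.0]), (0.34, [685.0, -110.0, 8.0])]
top broad_holder [(0.87, [691.0, -108.0, 8.0]), (0.73, [741.0, 277.0, 95.0]), (0.3, [459.0, -118.0, 14.0])]
top pen_tray [(0.97, [452.0, 98.0, 3.0])]
top pad_tray [(0.71, [350.0, 320.0, 4.0])]
top water_bottle [(0.58, [740.0, 272.0, 97.0])]
top pen_pot [(0.87, [752.0, -274.0, 70.0])]
1.1
```

View pics/top0.png

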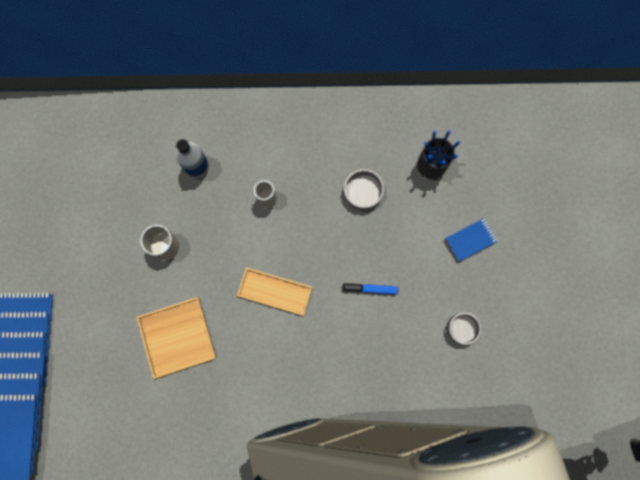

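View pics/side0.png

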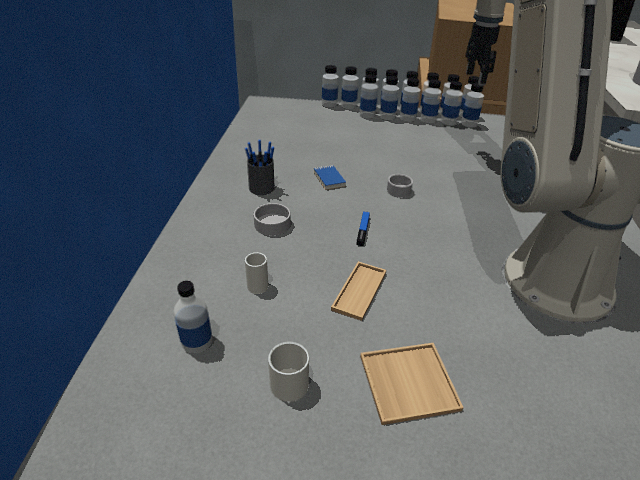

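```bash
python3 - <<'E'
from h import *
# masks -> footprints on appropriate plane, top camera & side camera
Z={"marker":18,"notepad":16,"pen_tray":11,"pad_tray":11,"slim_tumbler":78,"wide_tumbler":78,"narrow_holder":36,"broad_holder":36}
for n in("top","side"):
  for t,z in Z.items():
    r=trace(n,t)
    if not r: print(n,t,"none"); continue
    m=r[0]["mask"].astype(np.uint8)
    c=max(cv2.findContours(m,0,cv2.CHAIN_APPROX_NONE)[0],key=cv2.contourArea).reshape(-1,2)
    P=ray(n,c,z)[:,:2].astype(np.float32)
    R=cv2.minAreaRect(P); print(n,t,round(r[0]["conf"],2),"px",c.mean(0).round(),c.min(0),c.max(0),"rect",np.round(R[0]),np.round(R[1]),round(R[2],1))
E
```

```text
top marker 0.82 px [370. 288.] [342 282] [397 295] rect [ 457. -119.] [125.  24.] 85.6
top notepad 0.77 px [470. 240.] [446 220] [494 260] rect [ 566. -351.] [ 61. 104.] 28.0
top pen_tray 0.68 px [274. 291.] [237 267] [310 314] rect [455.  98.] [160.  71.] 72.5
top pad_tray 0.92 px [175. 337.] [137 298] [214 377] rect [354. 319.] [145. 146.] 17.7
top slim_tumbler 0.96 px [265. 194.] [253 180] [276 207] rect [665. 114.] [64. 46.] 16.3
top wide_tumbler 0.67 px [159. 242.] [141 225] [178 259] rect [558. 344.] [90. 68.] 62.9
top narrow_holder 0.7 px [463. 328.] [446 312] [480 344] rect [ 366. -320.] [74. 70.] 87.1
top broad_holder 0.88 px [363. 190.] [343 168] [383 210] rect [ 683. -108.] [94. 97.] 44.7
side marker 0.71 px [363. 229.] [357 212] [368 245] rect [ 456. -108.] [139.  20.] 85.8
side notepad 0.97 px [330. 177.] [315 166] [345 188] rect [ 564. -343.] [ 71. 121.] 26.4
side pen_tray 0.69 px [359. 291.] [331 262] [385 320] rect [452. 100.] [170.  72.] 73.1
side pad_tray 0.93 px [409. 384.] [360 343] [462 424] rect [352. 321.] [149. 154.] 17.7
side slim_tumbler 0.78 px [256. 272.] [245 252] [268 293] rect [661. 153.] [ 46. 123.] 13.9
side wide_tumbler 0.61 px [288. 371.] [268 343] [308 400] rect [557. 378.] [ 66. 112.] 11.7
side narrow_holder 0.91 px [399. 185.] [387 174] [412 196] rect [ 366. -300.] [121.  69.] 88.1
side broad_holder 0.95 px [272. 219.] [255 203] [290 234] rect [679. -89.] [ 87. 130.] 9.8
```

The top view shows all four items and their targets, all clear of each other. The wire binding is at (487,232) and the marker cap is at (352,287). Next I fit positions with a model against both masks.

```bash
cat > fit.py <<'E'
from h import *
from scipy.optimize import least_squares
OB={"slim_tumbler":(46,0,78),"wide_tumbler":(68,0,78),"narrow_holder":(70,0,36),"broad_holder":(92,0,36),
"marker":(125,18,18),"notepad":(100,62,16),"pen_tray":(158,68,11),"pad_tray":(144,144,11)}
def pts(t,p):
    a,b,h=OB[t]
    if b==0:
        q=np.linspace(0,2*np.pi,48); X=np.c_[np.cos(q),np.sin(q)]*a/2
    else:
        c,s=np.cos(p[2]),np.sin(p[2]); X=np.array([[a,b],[-a,b],[-a,-b],[a,-b]])/2@np.array([[c,s],[-s,c]])
    X=X+p[:2]; z=p[3] if len(p)>3 else 0
    return np.r_[np.c_[X,0*X[:,:1]+z],np.c_[X,0*X[:,:1]+h+z]]
def proj(n,P):
    c=get_calibration(n);T=w2c(n);r=cv2.Rodrigues(T[:3,:3])[0]
    return cv2.projectPoints(P,r,T[:3,3],np.array(c["intrinsics"],float),np.array([c["k1"],0,0,0,0.]))[0].reshape(-1,2)
D=np.array([[np.cos(a),np.sin(a)] for a in np.linspace(0,2*np.pi,24,endpoint=False)])
def sup(P): return (P@D.T).max(0)
def fit(t,x0,cams=("top","side")):
    S={}
    for n in cams:
        r=trace(n,t)
        if not r: continue
        m=r[0]["mask"].astype(np.uint8)
        c=max(cv2.findContours(m,0,cv2.CHAIN_APPROX_NONE)[0],key=cv2.contourArea).reshape(-1,2).astype(float)
        S[n]=sup(c)+.3
    f=lambda p:np.concatenate([sup(proj(n,pts(t,p)))-S[n] for n in S])
    r=least_squares(f,x0,loss="soft_l1",x_scale=[1,1,.02][:len(x0)],diff_step=1e-4)
    return r.x,np.sqrt(np.mean(f(r.x)**2)),{n:np.round(np.mean(np.abs(sup(proj(n,pts(t,r.x)))-S[n])),1) for n in S}
E
python3 - <<'E'
from fit import *
X0={"slim_tumbler":[668,122],"wide_tumbler":[560,358],"narrow_holder":[365,-320],"broad_holder":[687,-110],
"marker":[456,-118,1.5],"notepad":[566,-350,-1.08],"pen_tray":[454,99,1.27],"pad_tray":[353,320,-1.26]}
for t,x in X0.items():
    for cs in (("top","side"),("top",)):
        p,e,d=fit(t,x,cs); print(t,cs,p[:2].round(1),np.degrees(p[2:]).round(1),round(e,2),d)
E
```

```text
slim_tumbler ('top', 'side') [673.3 116.4] [] 0.71 {'top': np.float64(0.5), 'side': np.float64(0.6)}
slim_tumbler ('top',) [674.9 117.2] [] 0.22 {'top': np.float64(0.2)}
wide_tumbler ('top', 'side') [563.  353.9] [] 0.75 {'top': np.float64(0.5), 'side': np.float64(0.7)}
wide_tumbler ('top',) [564.3 354.7] [] 0.38 {'top': np.float64(0.3)}
narrow_holder ('top', 'side') [ 365.4 -323.7] [] 0.63 {'top': np.float64(0.3), 'side': np.float64(0.7)}
narrow_holder ('top',) [ 366.3 -323.2] [] 0.24 {'top': np.float64(0.2)}
broad_holder ('top', 'side') [ 686.3 -109.5] [] 0.92 {'top': np.float64(0.5), 'side': np.float64(0.9)}
broad_holder ('top',) [ 687.9 -109. ] [] 0.32 {'top': np.float64(0.3)}
marker ('top', 'side') [ 457.3 -119.2] [85.1] 1.26 {'top': np.float64(0.7), 'side': np.float64(1.4)}
marker ('top',) [ 458.1 -119.2] [84.2] 0.82 {'top': np.float64(0.7)}
notepad ('top', 'side') [ 566.  -353.7] [-63.7] 1.51 {'top': np.float64(1.6), 'side': np.float64(1.0)}
notepad ('top',) [ 567.6 -352.6] [-61.5] 1.69 {'top': np.float64(1.5)}
pen_tray ('top', 'side') [453.6  97.7] [72.7] 0.96 {'top': np.float64(0.7), 'side': np.float64(0.8)}
pen_tray ('top',) [455.4  98.4] [72.4] 0.65 {'top': np.float64(0.5)}
pad_tray ('top', 'side') [351.4 318.5] [-72.5] 1.09 {'top': np.float64(1.1), 'side': np.float64(0.6)}
pad_tray ('top',) [353.2 320.1] [-72.3] 1.15 {'top': np.float64(1.1)}
```

>>> servo_tool(
  rows=[
    [85, [0, 0, 0], [0, 0, -10.3]],
    [85, [0, 0, 0], [0, 0, -10.3]],
    [85, [0, 0, 0], [0, 0, -10.3]],
    [85, [0, 0, 0], [0, 0, -10.3]],
    [85, [0, 0, 0], [0, 0, -10.3]],
    [85, [0, 0, 0], [0, 0, -10.3]],
    [85, [0, 0, 0], [0, 0, -10.3]],
    [85, [0, 0, 0], [0, 0, -10.3]],
  ],
  force=40,
)

```text
clock: 4.1
eef_pos: [161.7, -603.7, 231.3]
tcp_rot: [-3.142, -0.0, 1.706]
contact_force: [-0.3, 0.3, -0.2]
opening: 0.99
```

>>> servo_tool(
  rows=[
    [85, [0, 0, 0], [0, 0, -10.3]],
    [85, [0, 0, 0], [0, 0, -10.3]],
    [85, [0, 0, 0], [0, 0, 0]],
  ],
)

```text
clock: 4.47
eef_pos: [161.8, -603.7, 231.3]
tcp_rot: [3.142, -0.0, 2.058]
contact_force: [0.7, -0.2, 0.2]
opening: 0.993
```

```bash
cat > go.py <<'E'
import sys
from h import *
def go(x,y,z=None,yaw=None):
    s=sense();p=s["eef_pos"];w=s["tcp_rot"][2];d=np.array([x,y])-p[:2];c,sn=np.cos(w),np.sin(w)
    print("t",round(s["clock"],2),"at",p.round(1),"yaw",np.degrees(w).round(1),"rp",np.degrees(s["tcp_rot"][:2]).round(2),"op",round(s["opening"],3),"F",np.round(s["contact_force"],1),"q",np.round(s["qpos"],2))
    print("tool shift",np.round([c*d[0]+sn*d[1],sn*d[0]-c*d[1],0 if z is None else p[2]-z],1),"turn z",None if yaw is None else round((np.degrees(w)-yaw+180)%360-180,1))
if __name__=="__main__":
    a=[float(v) for v in sys.argv[1:]]; go(*a)
E
python3 go.py 566.5 -353 80 118
```

```text
t 4.47 at [ 161.8 -603.7  231.3] yaw 117.9 rp [180.  -0.] op 0.993 F [ 0.7 -0.2  0.2] q [-1.31  0.35  1.63  0.    1.16 -1.8 ]
tool shift [ 31.9 475.  151.3] turn z -0.1
```

>>> servo_tool(
  rows=[
    [85, [3.2, 47.5, 10], [0, 0, 0]],
    [85, [3.2, 47.5, 10], [0, 0, 0]],
    [85, [3.2, 47.5, 10], [0, 0, 0]],
    [85, [3.2, 47.5, 10], [0, 0, 0]],
    [85, [3.2, 47.5, 10], [0, 0, 0]],
    [85, [3.2, 47.5, 10], [0, 0, 0]],
    [85, [3.2, 47.5, 10], [0, 0, 0]],
    [85, [3.2, 47.5, 10], [0, 0, 0]],
  ],
)

```text
clock: 5.48
eef_pos: [486.6, -401.8, 151.1]
tcp_rot: [3.141, 0.0, 2.054]
contact_force: [0.4, -0.0, 0.2]
opening: 0.994
```

>>> servo_tool(
  rows=[
    [85, [3.2, 47.5, 20], [0, 0, 0]],
    [85, [3.2, 47.5, 20], [0, 0, 0]],
    [85, [0, 0, 30], [0, 0, 0]],
    [85, [0, 0, 0], [0, 0, 0]],
  ],
)

```text
clock: 5.98
eef_pos: [564.9, -351.0, 78.9]
tcp_rot: [-3.139, -0.004, 2.057]
contact_force: [-0.0, -0.3, 0.9]
opening: 0.997
```

```bash
python3 go.py 566.5 -353 0 118; python3 - <<'E'
from h import *
s=grab_frame("side");cv2.imwrite("pics/a.png",cv2.resize(s[120:260,230:430],None,fx=2,fy=2)); t=grab_frame("top");
a=cv2.resize(s[120:240,250:410],(640,480)); b=cv2.resize(t[180:300,390:550],(640,480))
cv2.imwrite("pics/a.png",cv2.resize(np.hstack([a,b]),(800,300)))
E
```

```text
t 5.97 at [ 564.9 -351.    78.9] yaw 117.9 rp [-179.86   -0.24] op 0.997 F [-0.  -0.3  0.9] q [-0.56  0.58  1.65 -0.    0.92 -1.04]
tool shift [-2.5  0.5 78.9] turn z -0.1
```

View pics/a.png

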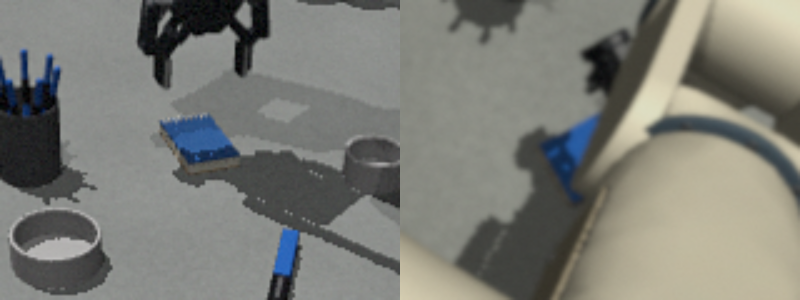

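The side crop shows the open fingers above the notepad, one on each side. I'll descend.

>>> servo_tool(
  rows=[
    [85, [-2.5, 0, 25], [0, 0, 0]],
    [85, [0, 0, 25], [0, 0, 0]],
    [85, [0, 0, 15], [0, 0, 0]],
    [85, [0, 0, 8], [0, 0, 0]],
    [85, [0, 0, 3], [0, 0, 0]],
    [85, [0, 0, 0], [0, 0, 0]],
  ],
)

```text
clock: 6.82
eef_pos: [567.6, -354.9, 5.8]
tcp_rot: [3.141, 0.001, 2.059]
contact_force: [-0.4, 0.9, -0.4]
opening: 0.994
```

```bash
python3 go.py 566.5 -353 0 118; python3 - <<'E'
from h import *
s=grab_frame("side")
cv2.imwrite("pics/b.png",cv2.resize(s[130:210,280:380],(750,600)))
E
```

```text
t 6.83 at [ 567.6 -354.9    5.8] yaw 118.0 rp [1.7998e+02 4.0000e-02] op 0.994 F [-0.4  0.9 -0.4] q [-0.56  0.68  1.67 -0.    0.8  -1.05]
tool shift [ 2.2 -0.1  5.8] turn z -0.0
```

View pics/b.png

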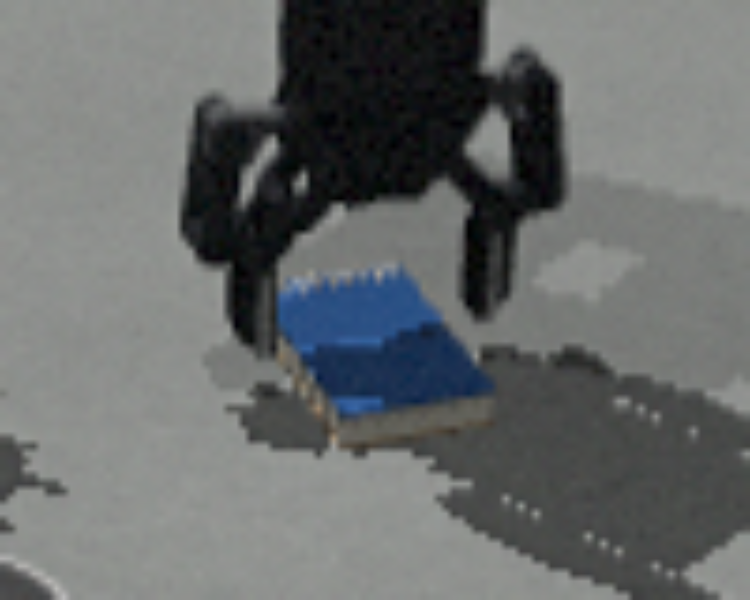

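>>> servo_tool(
  rows=[
    [85, [2, 0, 4.4], [0, 0, 0]],
    [85, [0, 0, 4.4], [0, 0, 0]],
    [50, [0, 0, 0], [0, 0, 0]],
    [50, [0, 0, 0], [0, 0, 0]],
    [50, [0, 0, 0], [0, 0, 0]],
    [50, [0, 0, 0], [0, 0, 0]],
    [50, [0, 0, 0], [0, 0, 0]],
    [50, [0, 0, 0], [0, 0, 0]],
  ],
  force=40,
)

```text
clock: 7.88
eef_pos: [566.4, -352.9, -3.5]
tcp_rot: [3.142, 0.0, 2.059]
contact_force: [0.7, -0.4, -0.3]
opening: 0.713
```

```bash
python3 go.py 352 319.5 120 107.6
```

```text
t 7.88 at [ 566.4 -352.9   -3.5] yaw 118.0 rp [180.   0.] op 0.713 F [ 0.7 -0.4 -0.3] q [-0.56  0.69  1.67  0.    0.78 -1.05]
tool shift [ 694.4  126.4 -123.5] turn z 10.4
```

>>> servo_tool(
  rows=[
    [50, [0, 0, 0], [0, 0, 0]],
    [50, [0, 0, -10], [0, 0, 0]],
    [50, [0, 0, -20], [0, 0, 0]],
    [50, [0, 0, -30], [0, 0, 0]],
    [50, [0, 0, -40], [0, 0, 0]],
    [50, [0, 0, -30], [0, 0, 0]],
    [50, [0, 0, 0], [0, 0, 0]],
  ],
)

```text
clock: 8.75
eef_pos: [568.2, -354.1, 130.9]
tcp_rot: [3.138, 0.006, 2.059]
contact_force: [-0.5, -0.7, -0.3]
opening: 0.716
```

```bash
python3 go.py 352 319.5 60 107.6; python3 - <<'E'
from h import *
s=grab_frame("side")
cv2.imwrite("pics/c.png",cv2.resize(s[80:220,260:420],(640,560)))
E
```

```text
t 8.75 at [ 568.2 -354.1  130.9] yaw 118.0 rp [179.81   0.32] op 0.716 F [-0.5 -0.7 -0.3] q [-0.56  0.52  1.62  0.    1.   -1.05]
tool shift [696.2 125.3  70.9] turn z 10.4
```

View pics/c.png

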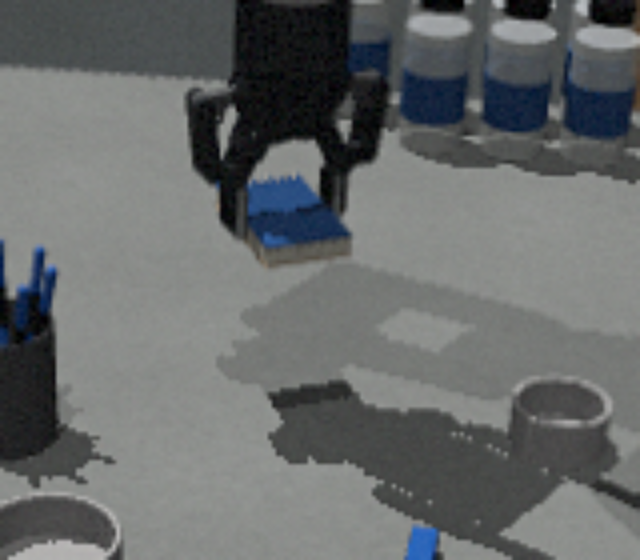

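The notepad is held flat, clear of the table. Now to the pad tray.

>>> servo_tool(
  rows=[
    [50, [25, 5, 0], [0, 0, 0]],
    [50, [43.5, 7.8, 0], [0, 0, 0]],
    [50, [43.5, 7.8, 0], [0, 0, 0]],
    [50, [43.5, 7.8, 0], [0, 0, 0]],
    [50, [43.5, 7.8, 0], [0, 0, 0]],
    [50, [43.5, 7.8, 0], [0, 0, 0]],
    [50, [43.5, 7.8, 0], [0, 0, 0]],
    [50, [43.5, 7.8, 0], [0, 0, 0]],
  ],
)

```text
clock: 9.8
eef_pos: [462.9, -32.7, 125.8]
tcp_rot: [-3.14, -0.001, 2.059]
contact_force: [0.8, 1.3, -0.9]
opening: 0.717
```

>>> servo_tool(
  rows=[
    [50, [43.5, 7.8, 0], [0, 0, 0]],
    [50, [43.5, 7.8, 0], [0, 0, 0]],
    [50, [43.5, 7.8, 0], [0, 0, 0]],
    [50, [43.5, 7.8, 0], [0, 0, 0]],
    [50, [43.5, 7.8, 0], [0, 0, 0]],
    [50, [43.5, 7.8, 0], [0, 0, 0]],
    [50, [43.5, 7.8, 0], [0, 0, 0]],
    [50, [43.5, 7.8, 0], [0, 0, 0]],
  ],
)

```text
clock: 10.8
eef_pos: [354.8, 303.4, 125.8]
tcp_rot: [-3.14, 0.0, 2.06]
contact_force: [0.9, 0.7, -1.2]
opening: 0.711
```

>>> servo_tool(
  rows=[
    [50, [20, 3.3, 25], [0, 0, 0]],
    [50, [0, 0, 25], [0, 0, 10.4]],
    [50, [0, 0, 20], [0, 0, 0]],
    [50, [0, 0, 0], [0, 0, 0]],
  ],
)

```text
clock: 11.3
eef_pos: [348.0, 320.5, 54.8]
tcp_rot: [-3.137, 0.002, 1.878]
contact_force: [1.0, -0.6, -0.4]
opening: 0.713
```

```bash
python3 go.py 352 319.5 4 107.6; python3 - <<'E'
from h import *
s=grab_frame("side")
cv2.imwrite("pics/d.png",cv2.resize(s[260:440,320:500],(560,560)))
E
```

```text
t 11.3 at [348.  320.5  54.8] yaw 107.6 rp [-1.7976e+02  1.1000e-01] op 0.713 F [ 1.  -0.6 -0.4] q [0.74 0.38 2.09 0.   0.68 0.43]
tool shift [-2.2  3.5 50.8] turn z 0.0
```

View pics/d.png

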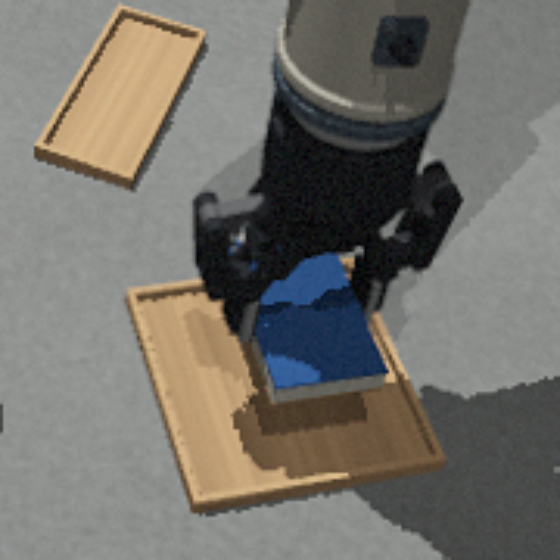

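>>> servo_tool(
  rows=[
    [50, [-2, 3.5, 20], [0, 0, 0]],
    [50, [0, 0, 20], [0, 0, 0]],
    [50, [0, 0, 8], [0, 0, 0]],
    [50, [0, 0, 5], [0, 0, 0]],
    [50, [0, 0, 0], [0, 0, 0]],
    [85, [0, 0, 0], [0, 0, 0]],
    [85, [0, 0, 0], [0, 0, 0]],
    [85, [0, 0, 0], [0, 0, 0]],
  ],
)

```text
clock: 12.35
eef_pos: [353.6, 321.1, 3.8]
tcp_rot: [3.141, -0.0, 1.878]
contact_force: [0.1, -0.3, -0.8]
opening: 0.998
```

>>> servo_tool(
  rows=[
    [85, [0, 0, 0], [0, 0, 0]],
    [85, [0, 0, -10], [0, 0, 0]],
    [85, [0, 0, -40], [0, 0, 0]],
    [85, [0, 0, -50], [0, 0, 0]],
    [85, [0, 0, -50], [0, 0, 0]],
    [85, [0, 0, 0], [0, 0, 0]],
  ],
)

```text
clock: 13.1
eef_pos: [355.4, 322.7, 157.8]
tcp_rot: [3.135, -0.003, 1.878]
contact_force: [-0.5, 0.3, -0.6]
opening: 0.994
```

```bash
python3 go.py 563.5 354.3 150 107.6;  python3 - <<'E'
from fit import *
for n in ("side","top"): grab_frame(n)
for n in ("side","top"):
  for t,x in {"notepad":[352,320,-1.26,4],"wide_tumbler":[563,354]}.items():
    try:
      p,e,d=fit(t,x if t!="notepad" else [352,320,-1.26],(n,)); print(n,t,p.round(1),e.round(2))
    except Exception as ex: print(n,t,ex)
E
```

```text
t 13.1 at [355.4 322.7 157.8] yaw 107.6 rp [179.59  -0.18] op 0.994 F [-0.5  0.3 -0.6] q [ 0.73  0.22  2.01 -0.    0.91  0.43]
tool shift [-32.8 207.9   7.8] turn z 0.0
side notepad [353.5 315.8  -1.3] 0.52
side wide_tumbler [562.6 353.5] 0.55
top notepad [358.3 314.4  -1.3] 2.78
top wide_tumbler [563.7 354.5] 0.5
```

>>> servo_tool(
  rows=[
    [85, [-6.5, 41.5, 0], [0, 0, 0]],
    [85, [-6.5, 41.5, 0], [0, 0, 0]],
    [85, [-6.5, 41.5, 0], [0, 0, 0]],
    [85, [-6.5, 41.5, 0], [0, 0, 0]],
    [85, [-6.5, 41.5, 0], [0, 0, 0]],
    [85, [0, 0, 25], [0, 0, 0]],
    [85, [0, 0, 25], [0, 0, 0]],
    [85, [0, 0, 0], [0, 0, 0]],
  ],
)

```text
clock: 14.4
eef_pos: [559.2, 351.5, 100.1]
tcp_rot: [-3.136, 0.002, 1.878]
contact_force: [0.0, 0.2, 0.3]
opening: 0.996
```

```bash
python3 go.py 563.2 354.2 33 107.6;  python3 - <<'E'
from h import *
s=grab_frame("side")
cv2.imwrite("pics/e.png",cv2.resize(s[270:420,200:380],(720,600)))
E
```

```text
t 14.4 at [559.2 351.5 100.1] yaw 107.6 rp [-1.7965e+02  9.0000e-02] op 0.996 F [0.  0.2 0.3] q [0.56 0.55 1.65 0.   0.95 0.25]
tool shift [ 1.4  4.6 67.1] turn z -0.0
```

View pics/e.png

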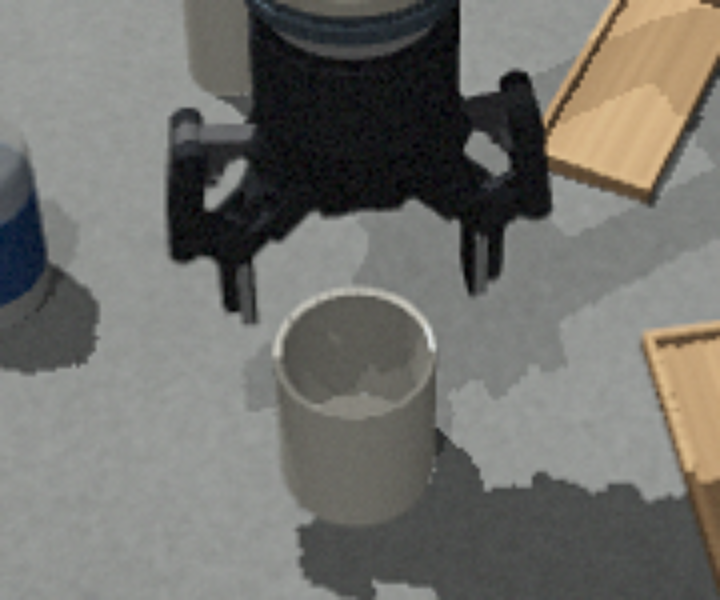

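>>> servo_tool(
  rows=[
    [85, [1, 3, 10], [0, 0, 0]],
    [85, [0, 0, 20], [0, 0, 0]],
    [85, [0, 0, 20], [0, 0, 0]],
    [85, [0, 0, 12], [0, 0, 0]],
    [85, [0, 0, 5], [0, 0, 0]],
    [85, [0, 0, 0], [0, 0, 0]],
  ],
)

```text
clock: 15.2
eef_pos: [563.6, 354.5, 36.2]
tcp_rot: [-3.141, 0.0, 1.878]
contact_force: [-0.4, 0.3, 0.4]
opening: 0.997
```

```bash
python3 go.py 563.2 354.2 33 107.6
```

```text
t 15.2 at [563.6 354.5  36.2] yaw 107.6 rp [-1.7997e+02  1.0000e-02] op 0.997 F [-0.4  0.3  0.4] q [0.56 0.63 1.67 0.   0.84 0.25]
tool shift [-0.2 -0.5  3.2] turn z 0.0
```

>>> servo_tool(
  rows=[
    [60, [0, 0, 0], [0, 0, 0]],
    [60, [0, 0, 0], [0, 0, 0]],
    [60, [0, 0, 0], [0, 0, 0]],
    [60, [0, 0, 0], [0, 0, 0]],
    [60, [0, 0, 0], [0, 0, 0]],
    [60, [0, 0, 0], [0, 0, 0]],
  ],
  force=35,
)

```text
clock: 15.95
eef_pos: [564.2, 354.9, 37.5]
tcp_rot: [3.14, -0.0, 1.878]
contact_force: [-1.2, -0.5, 7.4]
opening: 0.804
```

>>> servo_tool(
  rows=[
    [60, [0, 0, -10], [0, 0, 0]],
    [60, [0, 0, -25], [0, 0, 0]],
    [60, [0, 0, -30], [0, 0, 0]],
    [60, [0, 0, -30], [0, 0, 0]],
    [60, [0, 0, -20], [0, 0, 0]],
    [60, [0, 0, 0], [0, 0, 0]],
  ],
)

```text
clock: 16.7
eef_pos: [564.5, 355.1, 153.1]
tcp_rot: [3.139, -0.001, 1.878]
contact_force: [0.2, -0.2, -2.2]
opening: 0.797
```

```bash
python3 go.py 687 -109.3 150 107.6;  python3 - <<'E'
from h import *
s=grab_frame("side")
cv2.imwrite("pics/f.png",cv2.resize(s[220:420,200:400],(600,600)))
E
```

```text
t 16.7 at [564.5 355.1 153.1] yaw 107.6 rp [ 1.7984e+02 -4.0000e-02] op 0.797 F [ 0.2 -0.2 -2.2] q [ 0.56  0.49  1.61 -0.    1.04  0.25]
tool shift [-479.7  -23.6    3.1] turn z 0.0
```

View pics/f.png

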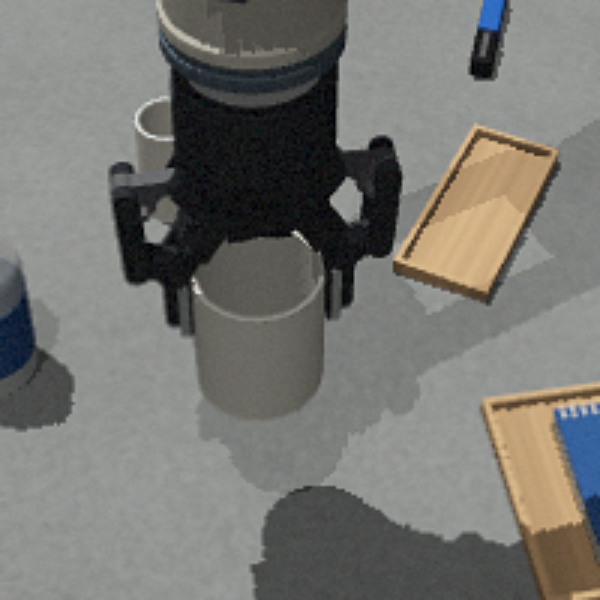

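>>> servo_tool(
  rows=[
    [60, [-20, -1, 0], [0, 0, 0]],
    [60, [-40, -2, 0], [0, 0, 0]],
    [60, [-40, -2, 0], [0, 0, 0]],
    [60, [-40, -2, 0], [0, 0, 0]],
    [60, [-40, -2, 0], [0, 0, 0]],
    [60, [-40, -2, 0], [0, 0, 0]],
    [60, [-40, -2, 0], [0, 0, 0]],
    [60, [-40, -2, 0], [0, 0, 0]],
  ],
)

```text
clock: 17.75
eef_pos: [639.3, 61.5, 150.0]
tcp_rot: [-3.139, -0.0, 1.878]
contact_force: [0.7, -0.6, -1.5]
opening: 0.798
```

>>> servo_tool(
  rows=[
    [60, [-40, -2, 0], [0, 0, 0]],
    [60, [-40, -2, 0], [0, 0, 0]],
    [60, [-40, -2, 0], [0, 0, 0]],
    [60, [-40, -2, 0], [0, 0, 0]],
    [60, [-20, -1.6, 0], [0, 0, 0]],
    [60, [0, 0, 0], [0, 0, 0]],
    [60, [0, 0, 0], [0, 0, 0]],
  ],
)

```text
clock: 18.62
eef_pos: [684.7, -109.6, 150.9]
tcp_rot: [-3.141, -0.001, 1.878]
contact_force: [-0.6, -0.6, -1.4]
opening: 0.795
```

```bash
python3 go.py 687 -109.3 43 107.6;  python3 - <<'E'
from fit import *
for n in("side","top"): s=grab_frame(n); cv2.imwrite(f"pics/g{n}.png",s)
for n in ("side","top"):
  for t,x in {"wide_tumbler":[687,-109],"broad_holder":[687,-109]}.items():
    try:
      r=trace(n,t);print(n,t,r[0]["conf"],r[0]["mask"].sum())
    except Exception as ex: print(n,t,ex)
s=cv2.imread("pics/gside.png");t=cv2.imread("pics/gtop.png")
cv2.imwrite("pics/g.png",np.hstack([cv2.resize(s[130:260,210:340],(400,400)),cv2.resize(t[130:260,300:430],(400,400))]))
E
```

```text
t 18.62 at [ 684.7 -109.6  150.9] yaw 107.6 rp [-1.7994e+02 -6.0000e-02] op 0.795 F [-0.6 -0.6 -1.4] q [-0.16  0.53  1.54  0.    1.07 -0.47]
tool shift [ -0.4   2.3 107.9] turn z 0.0
side wide_tumbler 0.6 1155
side broad_holder 0.61 997
top wide_tumbler list index out of range
top broad_holder list index out of range
```

View pics/g.png

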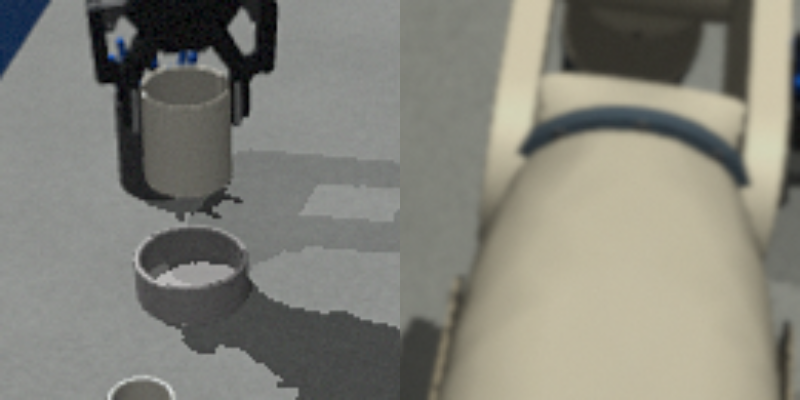

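>>> servo_tool(
  rows=[
    [60, [0, 2, 20], [0, 0, 0]],
    [60, [0, 0, 25], [0, 0, 0]],
    [60, [0, 0, 20], [0, 0, 0]],
    [60, [0, 0, 8], [0, 0, 0]],
    [60, [0, 0, 0], [0, 0, 0]],
  ],
)

```text
clock: 19.55
eef_pos: [686.9, -109.8, 77.7]
tcp_rot: [-3.141, -0.001, 1.878]
contact_force: [-0.8, -0.0, -1.7]
opening: 0.798
```

```bash
python3 go.py 687 -109.3 43 107.6; python3 - <<'E'
from h import *
s=grab_frame("side")
cv2.imwrite("pics/i.png",cv2.resize(s[150:250,220:320],(500,500)))
E
```

```text
t 19.55 at [ 686.9 -109.8   77.7] yaw 107.6 rp [-1.7994e+02 -3.0000e-02] op 0.798 F [-0.8 -0.  -1.7] q [-0.16  0.62  1.58  0.    0.95 -0.47]
tool shift [ 0.4  0.2 34.7] turn z -0.0
```

View pics/i.png

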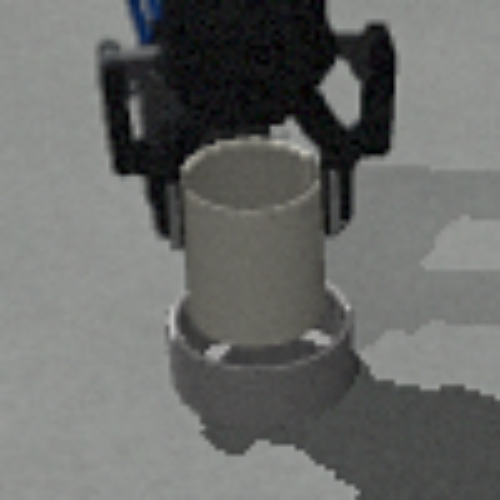

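The cup hovers centred over the bore. I'll lower it and release.

>>> servo_tool(
  rows=[
    [60, [0, 0, 14], [0, 0, 0]],
    [60, [0, 0, 13], [0, 0, 0]],
    [60, [0, 0, 6.5], [0, 0, 0]],
    [60, [0, 0, 0], [0, 0, 0]],
    [60, [0, 0, 0], [0, 0, 0]],
  ],
)

```text
clock: 20.23
eef_pos: [687.5, -109.8, 45.2]
tcp_rot: [3.141, 0.0, 1.878]
contact_force: [0.6, 0.4, -1.2]
opening: 0.8
```

```bash
python3 go.py 687 -109.3 43 107.6
```

```text
t 20.23 at [ 687.5 -109.8   45.2] yaw 107.6 rp [1.7998e+02 1.0000e-02] op 0.8 F [ 0.6  0.4 -1.2] q [-0.16  0.66  1.59  0.    0.89 -0.47]
tool shift [ 0.7 -0.3  2.2] turn z 0.0
```

>>> servo_tool(
  rows=[
    [60, [0, 0, 2.5], [0, 0, 0]],
    [60, [0, 0, 0], [0, 0, 0]],
    [72, [0, 0, 0], [0, 0, 0]],
    [85, [0, 0, 0], [0, 0, 0]],
    [85, [0, 0, 0], [0, 0, 0]],
    [85, [0, 0, 0], [0, 0, 0]],
  ],
)

```text
clock: 20.98
eef_pos: [687.3, -109.8, 42.5]
tcp_rot: [3.142, 0.0, 1.878]
contact_force: [-0.3, -0.2, 0.7]
opening: 0.996
```

>>> servo_tool(
  rows=[
    [85, [0, 0, -15], [0, 0, 0]],
    [85, [0, 0, -30], [0, 0, 0]],
    [85, [0, 0, -40], [0, 0, 0]],
    [85, [0, 0, -30], [0, 0, 0]],
    [85, [0, 0, 0], [0, 0, 0]],
  ],
)

```text
clock: 21.6
eef_pos: [689.3, -110.1, 161.8]
tcp_rot: [3.136, 0.003, 1.878]
contact_force: [0.5, -0.2, 0.1]
opening: 0.994
```

```bash
python3 go.py 674 117 110 107.6; python3 - <<'E'
from fit import *
for n in("side","top"): grab_frame(n)
for n,t,x in [("side","wide_tumbler",[687,-109,0,5]),("side","slim_tumbler",[674,117,0,0]),("top","slim_tumbler",[674,117,0,0])]:
  try:
    p,e,d=fit(t,x[:2],(n,)) if 0 else fit(t,x[:2],(n,)); print(n,t,p.round(1),e.round(2))
  except Exception as ex: print(n,t,ex)
E
```

```text
t 21.6 at [ 689.3 -110.1  161.8] yaw 107.6 rp [1.7968e+02 1.6000e-01] op 0.994 F [ 0.5 -0.2  0.1] q [-0.16  0.53  1.53  0.    1.08 -0.47]
tool shift [221.1  54.1  51.8] turn z 0.0
side wide_tumbler [ 692.9 -137. ] 2.59
side slim_tumbler [671.2 115.3] 0.49
top slim_tumbler [674.6 117.4] 0.37
```

>>> servo_tool(
  rows=[
    [85, [20, 5, 0], [0, 0, 0]],
    [85, [40, 10, 0], [0, 0, 0]],
    [85, [40, 10, 0], [0, 0, 0]],
    [85, [40, 10, 0], [0, 0, 0]],
    [85, [40, 10, 0], [0, 0, 0]],
    [85, [40, 10, 0], [0, 0, 0]],
    [85, [0, 0, 30], [0, 0, 0]],
    [85, [0, 0, 27], [0, 0, 0]],
  ],
)

```text
clock: 22.85
eef_pos: [672.3, 118.6, 99.3]
tcp_rot: [-3.141, -0.0, 1.88]
contact_force: [-0.4, -0.9, -0.4]
opening: 0.998
```

>>> servo_tool(
  rows=[
    [85, [0, 0, 0], [0, 0, 0]],
    [85, [0, 0, 0], [0, 0, 0]],
  ],
)

```text
clock: 23.1
eef_pos: [673.4, 117.1, 101.1]
tcp_rot: [3.141, -0.0, 1.878]
contact_force: [-0.6, -0.3, 0.2]
opening: 0.992
```

```bash
python3 go.py 673.2 116.5 36 107.6
```

```text
t 23.1 at [673.4 117.1 101.1] yaw 107.6 rp [179.98  -0.  ] op 0.992 F [-0.6 -0.3  0.2] q [ 0.17  0.57  1.6   0.    0.97 -0.14]
tool shift [-0.5 -0.3 65.1] turn z 0.0
```

>>> servo_tool(
  rows=[
    [85, [0, 0, 20], [0, 0, 0]],
    [85, [0, 0, 20], [0, 0, 0]],
    [85, [0, 0, 17], [0, 0, 0]],
    [85, [0, 0, 8], [0, 0, 0]],
    [60, [0, 0, 0], [0, 0, 0]],
    [52, [0, 0, 0], [0, 0, 0]],
    [48, [0, 0, 0], [0, 0, 0]],
    [40, [0, 0, 0], [0, 0, 0]],
  ],
  force=30,
)

```text
clock: 24.1
eef_pos: [673.6, 116.6, 36.4]
tcp_rot: [3.14, 0.0, 1.878]
contact_force: [-1.4, 0.7, 5.0]
opening: 0.541
```

>>> servo_tool(
  rows=[
    [38, [0, 0, 0], [0, 0, 0]],
    [38, [0, 0, 0], [0, 0, 0]],
    [38, [0, 0, 0], [0, 0, 0]],
    [38, [0, 0, 0], [0, 0, 0]],
  ],
)

```text
clock: 24.6
eef_pos: [673.6, 116.6, 36.4]
tcp_rot: [3.14, 0.0, 1.878]
contact_force: [-1.7, -0.3, 6.5]
opening: 0.54
```

```bash
python3 go.py 366 -323.5 150 107.6; python3 - <<'E'
from h import *
s=grab_frame("side")
cv2.imwrite("pics/j.png",cv2.resize(s[170:330,190:350],(600,600)))
E
```

```text
t 24.6 at [673.6 116.6  36.4] yaw 107.6 rp [1.7994e+02 1.0000e-02] op 0.54 F [-1.7 -0.3  6.5] q [ 0.17  0.65  1.62 -0.    0.86 -0.14]
tool shift [-326.5 -426.3 -113.6] turn z 0.0
```

View pics/j.png

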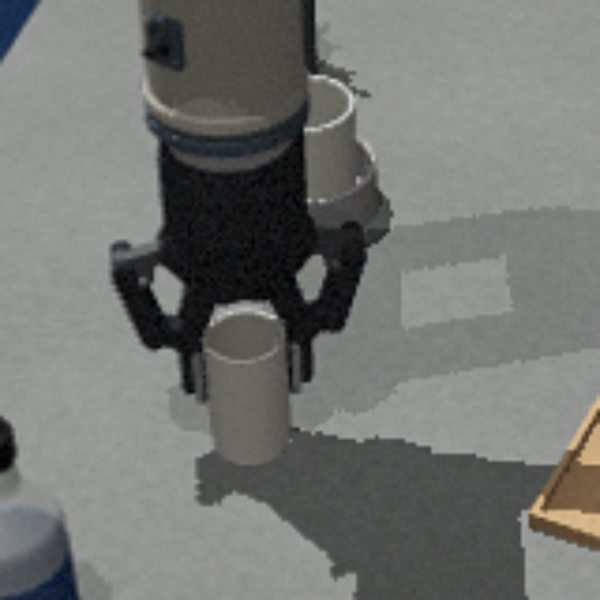

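>>> servo_tool(
  rows=[
    [38, [0, 0, -10], [0, 0, 0]],
    [38, [0, 0, -25], [0, 0, 0]],
    [38, [0, 0, -30], [0, 0, 0]],
    [38, [0, 0, -30], [0, 0, 0]],
    [38, [0, 0, -20], [0, 0, 0]],
    [38, [-11.5, -15.3, 0], [0, 0, 0]],
    [38, [-22.5, -29.3, 0], [0, 0, 0]],
    [38, [-22.5, -29.3, 0], [0, 0, 0]],
  ],
)

```text
clock: 25.65
eef_pos: [617.3, 38.8, 148.8]
tcp_rot: [-3.139, -0.0, 1.878]
contact_force: [-1.1, 0.1, -0.2]
opening: 0.54
```

>>> servo_tool(
  rows=[
    [38, [-22.5, -29.3, 0], [0, 0, 0]],
    [38, [-22.5, -29.3, 0], [0, 0, 0]],
    [38, [-22.5, -29.3, 0], [0, 0, 0]],
    [38, [-22.5, -29.3, 0], [0, 0, 0]],
    [38, [-22.5, -29.3, 0], [0, 0, 0]],
    [38, [-22.5, -29.3, 0], [0, 0, 0]],
    [38, [-22.5, -29.3, 0], [0, 0, 0]],
    [38, [-22.5, -29.3, 0], [0, 0, 0]],
  ],
)

```text
clock: 26.65
eef_pos: [448.0, -202.9, 149.2]
tcp_rot: [-3.14, -0.001, 1.878]
contact_force: [-0.2, -0.6, -0.7]
opening: 0.538
```

>>> servo_tool(
  rows=[
    [38, [-22.5, -29.3, 0], [0, 0, 0]],
    [38, [-22.5, -29.3, 0], [0, 0, 0]],
    [38, [-22.5, -29.3, 0], [0, 0, 0]],
    [38, [-22.5, -29.3, 0], [0, 0, 0]],
    [38, [0, 0, 0], [0, 0, 0]],
    [38, [0, 0, 0], [0, 0, 0]],
    [38, [0, 0, 0], [0, 0, 0]],
  ],
)

```text
clock: 27.52
eef_pos: [366.2, -322.5, 150.1]
tcp_rot: [-3.141, -0.001, 1.879]
contact_force: [0.3, 0.8, -1.1]
opening: 0.541
```

```bash
python3 go.py 366 -323.5 43 107.6
```

```text
t 27.52 at [ 366.2 -322.5  150.1] yaw 107.6 rp [-1.7998e+02 -5.0000e-02] op 0.541 F [ 0.3  0.8 -1.1] q [-0.73  0.24  2.    0.    0.9  -1.03]
tool shift [ -0.9  -0.5 107.1] turn z 0.0
```

>>> servo_tool(
  rows=[
    [38, [-1, 0, 20], [0, 0, 0]],
    [38, [0, 0, 25], [0, 0, 0]],
    [38, [0, 0, 20], [0, 0, 0]],
    [38, [0, 0, 7], [0, 0, 0]],
    [38, [0, 0, 0], [0, 0, 0]],
  ],
)

```text
clock: 28.15
eef_pos: [366.8, -323.8, 78.4]
tcp_rot: [-3.141, -0.001, 1.879]
contact_force: [0.6, 0.8, 0.1]
opening: 0.54
```

```bash
python3 go.py 366 -323.5 43 107.6; python3 - <<'E'
from h import *
s=grab_frame("side")
cv2.imwrite("pics/k.png",cv2.resize(s[120:220,350:450],(500,500)))
E
```

```text
t 28.15 at [ 366.8 -323.8   78.4] yaw 107.6 rp [-1.7998e+02 -4.0000e-02] op 0.54 F [0.6 0.8 0.1] q [-0.73  0.36  2.04 -0.    0.74 -1.03]
tool shift [ 0.5 -0.6 35.4] turn z 0.0
```

View pics/k.png

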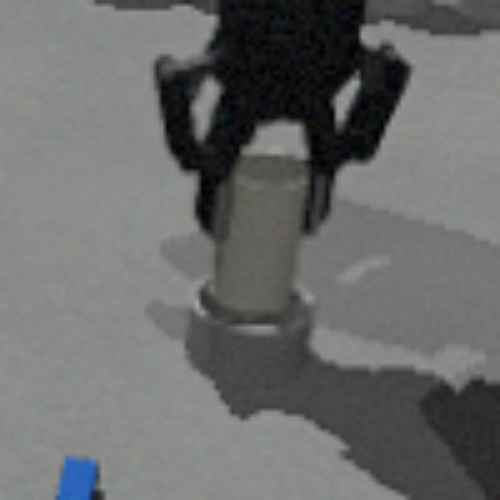

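The cup is centred over the narrow bore. I'll lower and release it.

>>> servo_tool(
  rows=[
    [38, [0, 0, 14], [0, 0, 0]],
    [38, [0, 0, 13], [0, 0, 0]],
    [38, [0, 0, 7], [0, 0, 0]],
    [38, [0, 0, 2], [0, 0, 0]],
    [38, [0, 0, 0], [0, 0, 0]],
    [38, [0, 0, 0], [0, 0, 0]],
  ],
)

```text
clock: 28.95
eef_pos: [366.8, -324.5, 42.7]
tcp_rot: [3.141, 0.0, 1.878]
contact_force: [-0.1, -0.5, -0.2]
opening: 0.54
```

```bash
python3 go.py 366 -323.5 42 107.6
```

```text
t 28.95 at [ 366.8 -324.5   42.7] yaw 107.6 rp [1.7999e+02 2.0000e-02] op 0.54 F [-0.1 -0.5 -0.2] q [-0.73  0.42  2.06 -0.    0.66 -1.03]
tool shift [ 1.2 -0.4  0.7] turn z 0.0
```

>>> servo_tool(
  rows=[
    [52, [0, 0, 0], [0, 0, 0]],
    [65, [0, 0, 0], [0, 0, 0]],
    [80, [0, 0, 0], [0, 0, 0]],
    [80, [0, 0, 0], [0, 0, 0]],
    [80, [0, 0, -15], [0, 0, 0]],
    [80, [0, 0, -30], [0, 0, 0]],
    [80, [0, 0, -40], [0, 0, 0]],
    [80, [0, 0, -25], [0, 0, 0]],
  ],
)

```text
clock: 29.95
eef_pos: [367.1, -324.8, 155.3]
tcp_rot: [3.14, 0.002, 1.878]
contact_force: [0.0, 0.5, -0.2]
opening: 0.938
```

>>> servo_tool(
  rows=[
    [45, [0, 0, 0], [0, 0, 10]],
    [45, [0, 0, 0], [0, 0, 10]],
    [45, [0, 0, 0], [0, 0, 2.6]],
    [45, [0, 0, 0], [0, 0, 0]],
  ],
)

```text
clock: 30.45
eef_pos: [366.7, -324.4, 153.3]
tcp_rot: [3.141, 0.0, 1.484]
contact_force: [-0.2, 0.5, 0.6]
opening: 0.529
```

```bash
python3 - <<'E'
from fit import *
from go import go
for n in("side","top"): grab_frame(n)
for n,t,x in [("side","slim_tumbler",[366,-323]),("top","slim_tumbler",[366,-323]),("side","marker",[457,-119,1.48]),("top","marker",[457,-119,1.48])]:
  try:
    p,e,d=fit(t,x,(n,)); print(n,t,p.round(2),e.round(2))
  except Exception as ex: print(n,t,ex)
go(457.5,-119.2,80,85)
E
```

```text
side slim_tumbler [ 363.2  -357.51] 2.65
top slim_tumbler [ 370.02 -322.1 ] 2.34
side marker [ 682.97 -117.08    1.01] 4.47
top marker [ 458.28 -118.67    1.49] 0.89
t 30.75 at [ 366.6 -324.3  152.6] yaw 85.0 rp [180.  -0.] op 0.527 F [-0.9  0.3 -0.9] q [-0.73  0.24  1.99  0.    0.91 -0.64]
tool shift [212.2  72.8  72.6] turn z 0.0
```

>>> servo_tool(
  rows=[
    [45, [19, 7, 0], [0, 0, 0]],
    [45, [38.6, 13.2, 0], [0, 0, 0]],
    [45, [38.6, 13.2, 0], [0, 0, 0]],
    [45, [38.6, 13.2, 0], [0, 0, 0]],
    [45, [38.6, 13.2, 0], [0, 0, 0]],
    [45, [38.6, 13.2, 30], [0, 0, 0]],
    [45, [0, 0, 30], [0, 0, 0]],
    [45, [0, 0, 30], [0, 0, 0]],
  ],
)

```text
clock: 31.75
eef_pos: [458.1, -118.8, 61.7]
tcp_rot: [3.141, 0.0, 1.485]
contact_force: [0.0, 0.4, 0.7]
opening: 0.53
```

>>> servo_tool(
  rows=[
    [45, [0, 0, 20], [0, 0, 0]],
    [45, [0, 0, 0], [0, 0, 0]],
    [45, [0, 0, 0], [0, 0, 0]],
  ],
)

```text
clock: 32.12
eef_pos: [458.2, -119.6, 43.1]
tcp_rot: [3.141, 0.0, 1.484]
contact_force: [0.4, 0.4, -0.3]
opening: 0.525
```

```bash
python3 go.py 457.8 -119 3 85; python3 - <<'E'
from h import *
s=grab_frame("side")
cv2.imwrite("pics/l.png",cv2.resize(s[160:260,310:410],(500,500)))
E
```

```text
t 32.12 at [ 458.2 -119.6   43.1] yaw 85.0 rp [179.97   0.  ] op 0.525 F [ 0.4  0.4 -0.3] q [-0.26  0.4   2.09  0.    0.64 -0.17]
tool shift [ 0.6 -0.5 40.1] turn z 0.0
```

View pics/l.png

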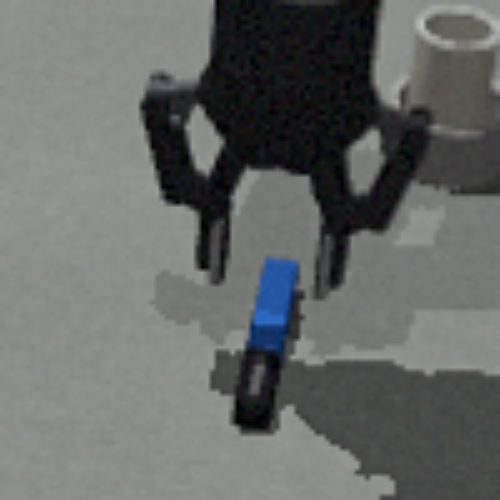

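Fingers straddle the marker, and the slim tumbler stands in its holder behind. I'll grasp the marker.

>>> servo_tool(
  rows=[
    [45, [0, 0, 15], [0, 0, 0]],
    [45, [0, 0, 15], [0, 0, 0]],
    [45, [0, 0, 9], [0, 0, 0]],
    [45, [0, 0, 0], [0, 0, 0]],
    [25, [0, 0, 0], [0, 0, 0]],
    [10, [0, 0, 0], [0, 0, 0]],
    [10, [0, 0, 0], [0, 0, 0]],
    [10, [0, 0, 0], [0, 0, 0]],
  ],
  force=30,
)

```text
clock: 33.17
eef_pos: [458.1, -119.5, 3.8]
tcp_rot: [3.141, 0.0, 1.484]
contact_force: [0.2, 0.9, 3.4]
opening: 0.204
```

>>> servo_tool(
  rows=[
    [10, [0, 0, 0], [0, 0, 0]],
    [10, [0, 0, 0], [0, 0, 0]],
    [10, [0, 0, -10], [0, 0, 0]],
    [10, [0, 0, -30], [0, 0, 0]],
    [10, [0, 0, -40], [0, 0, 10]],
    [10, [0, 0, -10], [0, 0, 2.5]],
    [10, [0, 0, 0], [0, 0, 0]],
  ],
)

```text
clock: 34.05
eef_pos: [458.4, -119.6, 94.7]
tcp_rot: [3.139, -0.0, 1.266]
contact_force: [0.5, -0.4, -0.4]
opening: 0.202
```

```bash
python3 go.py 454.5 98 8 72.5
```

```text
t 34.05 at [ 458.4 -119.6   94.7] yaw 72.5 rp [ 1.7987e+02 -1.0000e-02] op 0.202 F [ 0.5 -0.4 -0.4] q [-0.26  0.31  2.07  0.    0.76  0.05]
tool shift [206.4 -69.1  86.7] turn z 0.0
```

>>> servo_tool(
  rows=[
    [10, [18, -6.1, 0], [0, 0, 0]],
    [10, [37.6, -12.6, 0], [0, 0, 0]],
    [10, [37.6, -12.6, 0], [0, 0, 0]],
    [10, [37.6, -12.6, 0], [0, 0, 0]],
    [10, [37.6, -12.6, 0], [0, 0, 0]],
    [10, [38, -12.6, 0], [0, 0, 0]],
    [10, [0, 0, 30], [0, 0, 0]],
    [10, [0, 0, 30], [0, 0, 0]],
  ],
)

```text
clock: 35.05
eef_pos: [453.5, 98.8, 32.4]
tcp_rot: [-3.141, 0.0, 1.268]
contact_force: [-0.3, -0.1, -0.8]
opening: 0.201
```

>>> servo_tool(
  rows=[
    [10, [0, 0, 0], [0, 0, 0]],
    [10, [0, 0, 0], [0, 0, 0]],
  ],
)

```text
clock: 35.3
eef_pos: [453.9, 98.0, 33.7]
tcp_rot: [-3.141, 0.0, 1.266]
contact_force: [0.1, -0.7, 0.1]
opening: 0.199
```

```bash
python3 go.py 454.5 98 8 72.5; python3 - <<'E'
from h import *
s=grab_frame("side")
cv2.imwrite("pics/m.png",cv2.resize(s[220:340,300:420],(600,600)))
E
```

```text
t 35.3 at [453.9  98.   33.7] yaw 72.5 rp [-1.7997e+02  2.0000e-02] op 0.199 F [ 0.1 -0.7  0.1] q [ 0.21  0.41  2.12 -0.    0.61  0.51]
tool shift [ 0.1  0.6 25.7] turn z 0.0
```

View pics/m.png

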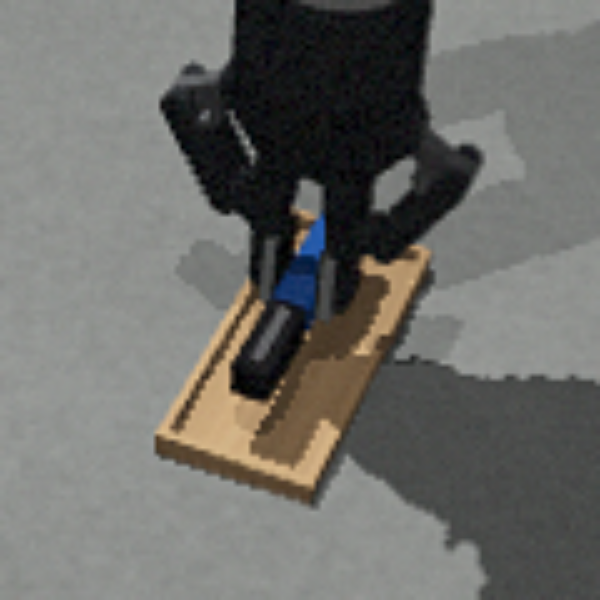

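```bash
python3 - <<'E'
from fit import *
c,s=np.cos(1.266),np.sin(1.266)
print(proj("side",np.array([[454+62.5*c+k*9*s,98+62.5*s-k*9*c,30.] for k in(-1,1)])), "seen",(300+232/5,220+388/5),(300+268/5,220+400/5))
print(ray("side",[[346.4+.0,297.6],[353.6,300]],30))
E
```

```text
[[352.65914817 301.50569144]
 [344.39685229 298.70365445]] seen (346.4, 297.6) (353.6, 300.0)
[[477.55794284 151.17396679  30.        ]
 [462.57009773 155.79842133  30.        ]]
```

>>> servo_tool(
  rows=[
    [10, [2, 0.5, 12], [0, 0, 0]],
    [10, [0, 0, 9], [0, 0, 0]],
    [10, [0, 0, 4], [0, 0, 0]],
    [10, [0, 0, 0], [0, 0, 0]],
    [10, [0, 0, 0], [0, 0, 0]],
    [26, [0, 0, 0], [0, 0, 0]],
    [26, [0, 0, 0], [0, 0, 0]],
    [26, [0, 0, 0], [0, 0, 0]],
  ],
)

```text
clock: 36.35
eef_pos: [455.1, 99.9, 8.5]
tcp_rot: [3.141, -0.0, 1.265]
contact_force: [0.6, 0.2, 0.4]
opening: 0.306
```

>>> servo_tool(
  rows=[
    [26, [0, 0, -10], [0, 0, 0]],
    [26, [0, 0, -30], [0, 0, 0]],
    [26, [0, 0, -50], [0, 0, 0]],
    [26, [0, 0, -50], [0, 0, 0]],
    [26, [0, 0, -50], [0, 0, 0]],
    [26, [-40, 0, -40], [0, 0, 0]],
    [26, [-40, -40, 0], [0, 0, 0]],
    [26, [-40, -40, 0], [0, 0, 0]],
  ],
)

```text
clock: 37.35
eef_pos: [341.4, 8.8, 239.3]
tcp_rot: [3.14, -0.0, 1.266]
contact_force: [-0.4, -0.4, 0.6]
opening: 0.306
```

>>> servo_tool(
  rows=[
    [26, [-60, 0, 0], [0, 0, 0]],
    [26, [-60, 0, 0], [0, 0, 0]],
    [26, [-60, 0, 0], [0, 0, 0]],
    [26, [-60, 0, 0], [0, 0, 0]],
    [26, [-60, 0, 0], [0, 0, 0]],
    [26, [-50, 0, 0], [0, 0, 0]],
    [26, [-50, 0, 0], [0, 0, 0]],
    [26, [0, 0, 0], [0, 0, 0]],
  ],
)

```text
clock: 38.35
eef_pos: [221.4, -374.5, 239.0]
tcp_rot: [3.141, 0.001, 1.262]
contact_force: [-0.2, 0.4, -0.2]
opening: 0.305
```

```bash
python3 - <<'E'
from fit import *
import fit as F
from go import go
go(0,0)
S=grab_frame("side");T=grab_frame("top")
_p=F.pts
Zs={"wide_tumbler":5,"slim_tumbler":5,"marker":4,"notepad":4}
F.pts=lambda t,p:_p(t,p)+[0,0,Zs.get(t,0)]
for t,x,h in [("marker",[454,98,1.27],"pen_tray"),("notepad",[352,320,-1.26],"pad_tray")]:
  for n in("side","top"):
    try: p,e,d=F.fit(t,x,(n,)); print(n,t,p.round(2),e.round(2))
    except Exception as ex: print(n,t,ex)
# tumblers (partly hidden): fit rim from mask's upper part via IoU-free check: overlay
for n,im in(("side",S),("top",T)):
    for t,p in (("wide_tumbler",[687,-109.3]),("slim_tumbler",[366,-323.7])):
        P=F.pts(t,np.array(p,float))[48:]
        cv2.polylines(im,[np.int32(proj(n,P)*8)],True,(0,0,255),1,cv2.LINE_AA,3)
a=cv2.resize(S[150:430,220:500],(400,400));b=cv2.resize(T[140:390,130:510],(400,263))
c=cv2.resize(S[160:240,250:330],(400,400),interpolation=0)
d=np.hstack([cv2.resize(T[150:220,325:395],(200,200)),cv2.resize(T[295:365,428:498],(200,200))])
L=np.vstack([a,np.zeros((0,400,3),np.uint8)]);R=np.vstack([b,np.zeros((137,400,3),np.uint8)])
cv2.imwrite("pics/z.png",np.vstack([np.hstack([L,R]),np.hstack([cv2.resize(S[170:240,240:310],(200,200)),cv2.resize(S[140:210,365:435],(200,200)),d])]))
E
```

```text
t 38.35 at [ 221.4 -374.5  239. ] yaw 72.3 rp [1.7997e+02 6.0000e-02] op 0.305 F [-0.2  0.4 -0.2] q [-1.04  0.04  2.01 -0.    1.09 -0.73]
tool shift [ 289.4 -324.7    0. ] turn z None
side marker [453.37  96.72   1.3 ] 1.45
top marker [456.61  99.57   1.27] 1.07
side notepad [354.23 319.43  -1.28] 0.94
top notepad [357.12 321.49  -1.29] 0.92
```

View pics/z.png

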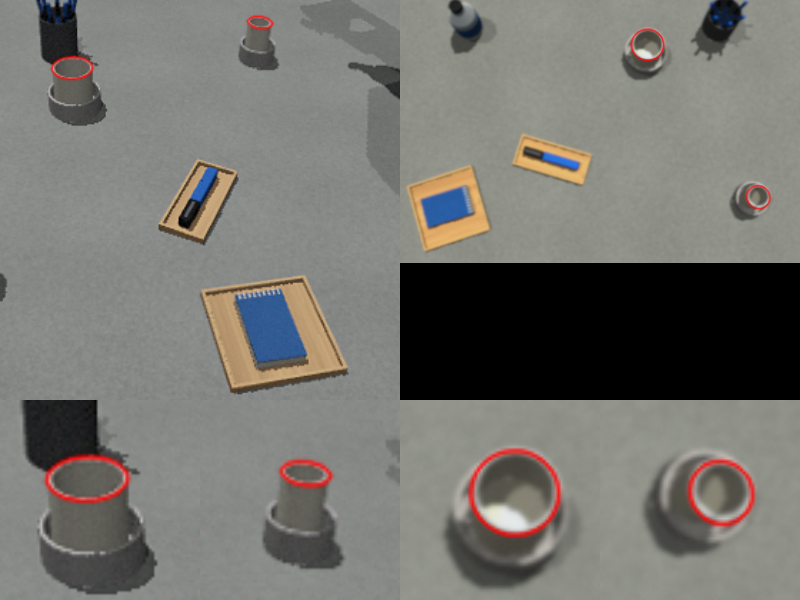

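The marker and notepad lie flat inside their trays. Both tumbler rims match the seated-height prediction in both cameras, and the bottle and pen pot are undisturbed. Handing in.

```bash
python3 -c "
from rig import *
print(sign_off())"
```

```text
the job is handed in; nothing more can be done
None
```

I placed all four things and handed the job in after about 38 s of the 115 s allowed; no verdict came back.

- **Notepad:** it lies flat, cover up, in the square tray. The fitted centre is within about 6 mm of the tray's centre.
- **Marker:** it lies flat in the pen tray. The fitted centre is within about 3 mm of the tray's centre.
- **Tumblers:** the wide one is in the broad holder and the slim one in the narrow holder. In both cameras their rims line up with where fully seated, upright tumblers should be.
- **Everything else:** the water bottle and pot of pens look undisturbed. The gripper is clear and touching nothing.

**Checks that disagreed:**
- **Camera agreement:** the side and top cameras differed by about 3–4 mm on the marker and notepad, well inside the tolerances.
- **Tumbler fits:** automatic position fits on the housed tumblers were unreliable because the holders partly hide them, so I relied on the rim overlay instead.
- **Marker fit:** one side-camera marker fit, made before the pick-up, was plainly wrong and I discarded it.

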